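# Gauge a blind bore and fit the matching rest post

## Robot

A 7-joint arm with a two-finger parallel gripper is mounted at the origin on a cart in front of the work surface, level with it; the furniture and walls round the work are solid. World frame = base frame: x ahead of the robot, y to its left, z up, the work surface at z = 0. Lengths are in mm, angles in degrees, forces in N, time in s.
With the tool pointing down it reaches from about 400 to 750 mm from the base axis. Payload 19.5 kg.
Tool frame: the origin (TCP) lies midway between the tips of the shut fingers; the grasp point (between the pads) lies 19 mm behind it; z points along the fingers, y is the line along which they close (so a half turn about z gives the same grasp; the last joint's range is limited). The gripper opens to 85 mm and grips with 20 to 120 N. Pads are 22 mm wide; open, the fingers measure 114 mm over their backs; the gripper's body (76 mm by 85 mm) begins 54 mm behind the grasp point. The pads swing forward as they close: fully open they stand 13 mm farther back than shut.
Start: joints at [-75.441, 40.479, -1.581, 85.061, 1.261, 54.483, -4.326], TCP at [167.603, 550.004, 231.268] pointing down, gripper open.
Joint ranges: [-155.06, 155.06], [-18.47, 123.98], [-90, 86.84], [0, 140.48], [-83.41, 263.41], [0, 116], [-161.91, 161.91]. Speed limits (degrees/s): [108.29, 108.29, 147.25, 147.25, 172.46, 172.46, 172.46].

## Interface

Orientations are given as [roll, pitch, yaw] about the fixed x, y, z axes, in that order (R = Rz(yaw) Ry(pitch) Rx(roll)).
In Python, from cell import get_state, cams, env gives the robot as it stands.
- The arm moves only by the tool step_arm, never from a script. Its argument "deltas" is a list of rows, each a list of 3 entries, a list of its own where there are three numbers: the closure in counts, from 0 (fully open) to 255 (shut), then the shift along the tool's x, y, z in m, then the turn, a rotation vector about the tool's x, y, z in degrees. In form: [[hand, [dx, dy, dz], [rx, ry, rz]], ...]. A call has 1 to 10 rows; each row is the pose to reach, as a shift and turn from the pose commanded when the call began, along the tool's axes at that moment; what a row does not reach only later rows make up. A row lasts 1/12 s, in which the tool goes at most 41.7 mm and 7.16 degrees, less where a joint would pass 70% of its speed; a pose out of reach is approached as far as the arm can. A call with a gripper value outside its range is refused whole. The fingers move at their own pace and stop on an object; "squeeze" is the grip in N (left out, the last holds). Time passes only in rows, so rows that repeat a pose let the fingers close. It gives the time, the measured TCP pose, the force, the opening and the grip force at its end, in the units of the state.
- get_state(): the state, without advancing time (a new reading comes with each control period).
- cams.grab_frame(name): name is "side" or "top"; returns (picture, depth): 480x640x3 uint8, red, green, blue; 480x640 float32, mm along the optical axis (not along the pixel's ray), 0 where there is no reading.
- cams.camera_params(name): a dict with "fx", "fy", "cx", "cy" (pixels), "R" (3x3) and "t" (3): a world point X has camera coordinates R X + t. Camera axes: x right, y down, z forward; pixel columns grow to the right and rows downward; lengths in mm; the calibration is good to about 2 mm. A picture is of the moment at which its call begins. camera_params takes no time and is no camera call.
- env.close_job(): hands the job in; it is judged then, once.
The state is a dict: "time_s": time; "q": joint angles; "joint_velocities": joint speeds; "joint_efforts": joint torques, N m; "tool_pos": TCP position; "orientation": TCP orientation; "ft_force": force on the tool from outside, world axes, zero at the start; "moment": the same for the moment, N m; "finger_gap": finger opening in mm; "grip_force": force on a finger pad.
Only numpy, scipy, OpenCV 4.12 (cv2) and the standard library are available. Lean on these libraries where they do the work, as an engineer would, in place of code of your own. Each camera call takes 0.05 s, during which the arm holds its last target. There are 200 camera calls.

## Task

The blind bore in the aluminium fixture block needs the rest post that matches its depth, so that the post's top ends level with the fixed pillar on the same block. Take the depth rod from its stand by its thick head, lower it into the bore, rest its foot lightly on the bottom for a moment (about a second) to find the depth, and put the rod back in its stand. Then take only the matching post from the rack, by its head too, seat it gently on the bottom of the bore and let go, leaving the other two posts and the things lying about where they are; never press rod or post hard (25 N is too much).

Things in the scene. Friction and masses are not known exactly. Their poses are not given: they have to be found in the camera images.
- fixture: Fixed aluminium block 64 x 104 x 52 mm (x, y, z) on the bench, standing at any of various places and yaws. Origin at the centre of its underside. Its top face is 52 mm above the bench. In the top face, 25 mm from the centre towards the block's +y end, is the vertical blind bore; 25 mm from the centre towards -y stands the fixed steel pillar.
- bore_mouth (a point): Centre of the mouth of the blind bore, in the plane of the block's top face, z up. The bore is round, 13.5 mm wide with a 2 mm chamfer, with a flat floor faced with a thin firm pad that gives about 1 mm at 20 N. It is 22, 32 or 42 mm deep; which one changes from start to start and cannot be seen.
- pillar_top (a point): Centre of the top of the fixed pillar on the block, 14 mm in diameter, 30 mm above the block's top face: the level the fitted post's top must have. 50 mm from the bore's axis.
- post_short: The short post, for a bore 22 mm deep: plain steel, upright, 52 mm long: a round 12 mm shank 26 mm long with a 1 mm round at the foot edge, and above it a square head 14 x 14 mm, 26 mm high, sides along x and y. Grip it by the head: the pressing limit is measured on the shank. About 60 g. Origin at the centre of its foot, z up along it. Starts loose in any of the rack's holes, its top 32 mm above the rack.
- post_medium: The medium post, for a bore 32 mm deep: plain steel, upright, 62 mm long: a round 12 mm shank 36 mm long with a 1 mm round at the foot edge, and above it a square head 14 x 14 mm, 26 mm high, sides along x and y. Grip it by the head: the pressing limit is measured on the shank. About 60 g. Origin at the centre of its foot, z up along it. Starts loose in any of the rack's holes, its top 42 mm above the rack.
- post_long: The long post, for a bore 42 mm deep: plain steel, upright, 72 mm long: a round 12 mm shank 46 mm long with a 1 mm round at the foot edge, and above it a square head 14 x 14 mm, 26 mm high, sides along x and y. Grip it by the head: the pressing limit is measured on the shank. About 60 g. Origin at the centre of its foot, z up along it. Starts loose in any of the rack's holes, its top 52 mm above the rack.
- post_rack: Fixed grey plastic rack 40 x 128 x 28 mm on the bench with three square holes 13.5 mm wide and 20 mm deep, in a row along its y axis, 42 mm apart. Origin at the centre of its underside.
- depth_rod: Depth rod, plain steel, upright, 112 mm long: a shank 8 mm across and 80 mm long, above it a dark ribbed head 16 mm across and 32 mm high. Grip it by the head: the pressing limit is measured on the shank. About 60 g. Origin at the centre of its foot, z up along it. Starts in its stand. With the foot on the bore's floor, the origin is one bore depth below the block's top face.
- rod_stand: Fixed grey plastic stand for the rod, 50 x 50 x 34 mm, on the bench. Origin at the centre of its underside.
- stand_hole (a point): Centre of the mouth of the hole in the rod stand, in its top face 34 mm above the bench; the hole is square, 10 mm wide, with a 1.5 mm chamfer and 28 mm deep. The rod stands in it loosely with its foot on the hole's floor.
- kapton_roll: Bystander: roll of amber tape lying flat, 60 mm across, 18 mm high. Origin at the centre of its underside.
- setting_block: Bystander: small ground grey metal block 25 x 40 x 18 mm. Origin at the centre of its underside.
- small_case: Bystander: small closed dark case 53 x 65 x 25 mm. Origin at the centre of its underside.

How it is judged (in metres and radians):
On the way:
1. the depth rod's foot rests on the floor of the bore (rod upright in the bore, foot within 2.5 mm of the floor's depth, pressing with more than 0.8 N) (((horizontal distance between depth_rod and bore_mouth below 0.006 m and z of depth_rod in the frame of bore_mouth between -0.0245 and -0.0195 m) or (horizontal distance between depth_rod and bore_mouth below 0.006 m and z of depth_rod in the frame of bore_mouth between -0.0345 and -0.0295 m) or (horizontal distance between depth_rod and bore_mouth below 0.006 m and z of depth_rod in the frame of bore_mouth between -0.0445 and -0.0395 m)) and contact force between depth_rod_c0 and anything else above 0.8 N and angle between depth_rod's own z axis and vertical below 0.2 rad), for 0.2 s.
At the end, for the whole second after the job is handed in: One post at rest in the bore (3 mm off axis, tilt 0.09 rad at most), its top level with the pillar's within 2 mm; other posts within 12 mm of their starts; the rod at rest in its stand (foot within 5 mm of the hole's axis, over 22 mm down, tilt under 0.15 rad) (((horizontal distance between post_short and bore_mouth below 0.003 m and z of post_short in the frame of bore_mouth between -0.024 and -0.02 m and angle between post_short's own z axis and vertical below 0.09 rad and linear speed of post_short below 0.02 m/s and distance of each of post_medium, post_long from where it was at the start of the episode below 0.012 m) or (horizontal distance between post_medium and bore_mouth below 0.003 m and z of post_medium in the frame of bore_mouth between -0.034 and -0.03 m and angle between post_medium's own z axis and vertical below 0.09 rad and linear speed of post_medium below 0.02 m/s and distance of each of post_short, post_long from where it was at the start of the episode below 0.012 m) or (horizontal distance between post_long and bore_mouth below 0.003 m and z of post_long in the frame of bore_mouth between -0.044 and -0.04 m and angle between post_long's own z axis and vertical below 0.09 rad and linear speed of post_long below 0.02 m/s and distance of each of post_short, post_medium from where it was at the start of the episode below 0.012 m)) and horizontal distance between depth_rod and stand_hole below 0.005 m and z of depth_rod in the frame of stand_hole below -0.022 m and angle between depth_rod's own z axis and vertical below 0.15 rad and linear speed of depth_rod below 0.02 m/s); the robot touches nothing.
It fails at once if the depth rod's shank is pressed on something with more than 25 N (contact force between depth_rod_c0 and anything else above 25 N).
It fails at once if a post's shank is pressed on something with more than 25 N (contact force between any of post_short_c0, post_medium_c0, post_long_c0 and anything else above 25 N).
It fails at once if a second post is taken: two posts have left their places by over 15 mm (distance of each of post_short, post_medium from where it was at the start of the episode above 0.015 m or distance of each of post_short, post_long from where it was at the start of the episode above 0.015 m or distance of each of post_medium, post_long from where it was at the start of the episode above 0.015 m).
It fails at once if a bystander (tape roll, metal block or case) is moved more than 30 mm (distance of any of kapton_roll, setting_block, small_case from where it was at the start of the episode above 0.03 m).
It also fails if it takes over 72 s, if anything falls off the work surface, if the arm or the gripper's body presses on something with over 40 N, if the wrist force passes 120 N, or if a joint passes its speed limit or range.

## Working session

There is one attempt and no reset: what is moved stays moved. The work goes in short steps, Python scripts to look and compute and a tool call to move; the robot and the scene stay as the last step left them, time stands still between calls to the robot, and variables do not carry over. Pictures are saved under pics/ and viewed, at most 10 in all, crops included, and the job is handed in when it is done.

Besides the shell and the picture viewer there is one more tool, called after "Request:" by a JSON object that holds its "fn" and its "kwargs", one argument or row to a line. step_arm: Moves the arm, as the interface text tells. Its arguments: {"type":"object","properties":{"deltas":{"type":"array"},"squeeze":{"type":"number"}},"required":["deltas"]}

```bash
mkdir -p pics; python3 - <<'E'
from cell import get_state,cams,env
import cv2,numpy as np
print(get_state())
for n in("side","top"):
    p,d=cams.grab_frame(n); cv2.imwrite(f"pics/{n}0.png",p[...,::-1]); np.savez(f"{n}0.npz",p=p,d=d)
    print(n,cams.camera_params(n),(d>0).mean())
E
```

```text
{'time_s': 0.0, 'q': array([-75.44003097,  40.51363631,  -1.58401507,  85.08411991,
         1.25908227,  54.48207079,  -4.32646714]), 'joint_velocities': array([ 0.03803722, -0.01495094,  0.00196301, -0.03062222, -0.00148361,
       -0.04851818, -0.04819199]), 'joint_efforts': array([ 2.13872685e-03, -8.83188057e+01,  1.23583306e+00, -2.36170846e+01,
        1.71326817e-02,  6.47310677e-03,  7.57269362e-06]), 'tool_pos': array([167.53066247, 549.77805994, 230.83123602]), 'orientation': array([-1.79937402e+02, -2.40721041e-04,  1.63050614e+02]), 'ft_force': array([ 0.52605795, -0.22354345, -0.83097502]), 'moment': array([ 0.05124224, -0.02913813, -0.02515571]), 'grip_force': 0.0, 'finger_gap': 85.46030535917589}
side {'fx': 619.3334053485855, 'fy': 619.3334053485855, 'cx': 318.90140206407244, 'cy': 240.2697875324094, 'R': array([[ 9.69391893e-01, -2.45518166e-01, -4.33009115e-04],
       [-1.05047469e-01, -4.13168921e-01, -9.04575299e-01],
       [ 2.21910762e-01,  8.76933448e-01, -4.26313665e-01]]), 't': array([-464.58386352,  133.32365656, 1084.16811211])} 0.9260807291666666
top {'fx': 512.7790505330001, 'fy': 512.7790505330001, 'cx': 323.7554127279441, 'cy': 242.42107497393184, 'R': array([[-0.00435273, -0.99980525,  0.01924861],
       [-0.99306858,  0.0020609 , -0.1175183 ],
       [ 0.11745575, -0.01962672, -0.99288415]]), 't': array([ -16.98038105,  476.9241797 , 1058.47968895])} 0.9959212239583334
```

View pics/top0.png

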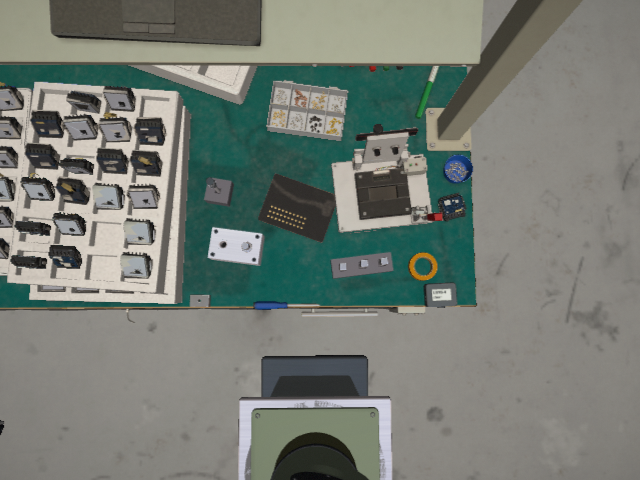

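View pics/side0.png

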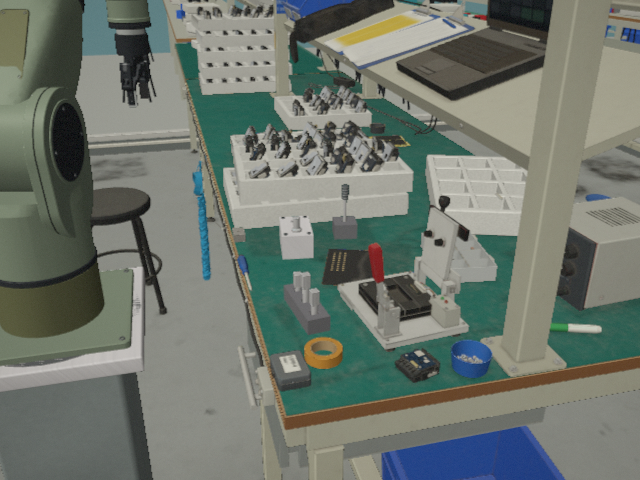

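The top view shows the fixture at about (236,246), the rod stand at (218,190) and the rack at (363,264). The tape is at (423,266) and the case at (440,294). The side view shows the fixture at (296,237), the rod head at (345,192) and the rack at (307,305). I'll take close crops for detail.

```bash
python3 - <<'E'
import cv2,numpy as np
t=cv2.imread("pics/top0.png");s=cv2.imread("pics/side0.png")
a=cv2.resize(t[170:270,195:275],None,fx=5,fy=5,interpolation=cv2.INTER_NEAREST)   # 400x500
b=cv2.resize(t[240:290,325:403],None,fx=5,fy=5,interpolation=cv2.INTER_NEAREST)   # 390x250
c=np.zeros((500,800,3),np.uint8);c[:,:400]=a;c[:250,405:795]=b
cv2.imwrite("pics/c1.png",c)
a=cv2.resize(s[175:275,270:370],None,fx=4,fy=4,interpolation=cv2.INTER_NEAREST)
b=cv2.resize(s[260:340,275:375],None,fx=4,fy=4,interpolation=cv2.INTER_NEAREST)
c=np.zeros((400,800,3),np.uint8);c[:,:400]=a;c[:320,400:]=b
cv2.imwrite("pics/c2.png",c)
E
```

```text
(no output)
```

View pics/c1.png

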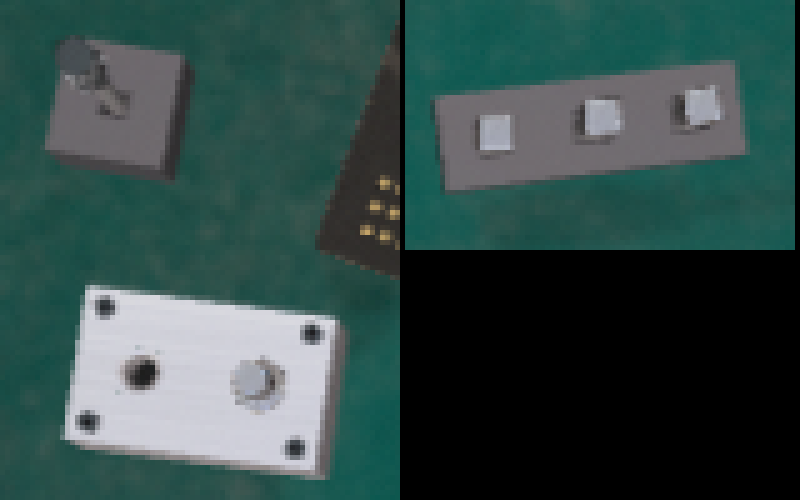

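View pics/c2.png

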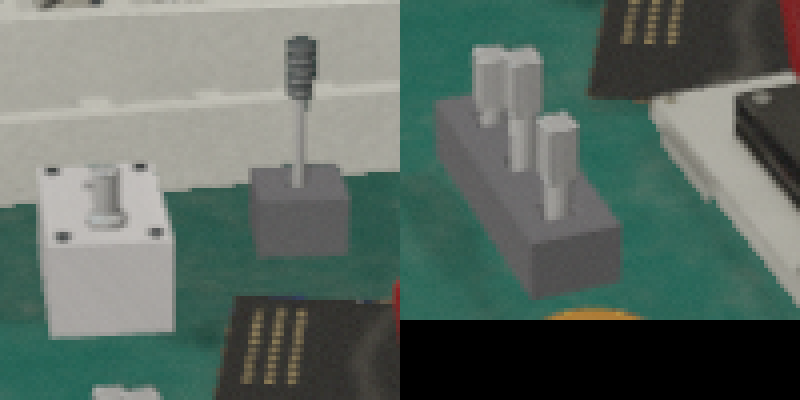

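Crop c1 (5x, origin (195,170)) shows the bore near top-camera pixel (223.2,244.6), the pillar near (245.6,246.2), four corner screw holes, the stand, and three post heads. Crop c2 shows the rod head at about (345,184..200) in the side view and the post heads at about (297,272), (306,272) and (314,289).

```bash
cat > h.py <<'E'
import numpy as np,cv2
from cell import cams
P={n:cams.camera_params(n) for n in("side","top")}
def ray(n,u,v):
    p=P[n];R=p["R"];c=-R.T@p["t"];d=R.T@np.array([(u-p["cx"])/p["fx"],(v-p["cy"])/p["fy"],1]);return c,d
def onz(n,u,v,z):
    c,d=ray(n,u,v);return c+d*(z-c[2])/d[2]
def tri(pt,ps):
    c1,d1=ray("top",*pt);c2,d2=ray("side",*ps)
    d1=d1/np.linalg.norm(d1);d2=d2/np.linalg.norm(d2)
    s=np.linalg.lstsq(np.stack([d1,-d2],1),c2-c1,rcond=None)[0]
    a=c1+s[0]*d1;b=c2+s[1]*d2;return (a+b)/2,np.linalg.norm(a-b)
def proj(n,X):
    p=P[n];c=p["R"]@np.asarray(X,float)+p["t"];return np.array([p["fx"]*c[0]/c[2]+p["cx"],p["fy"]*c[1]/c[2]+p["cy"]])
def blobs(m,amin=3,off=(0,0)):
    n,l,s,c=cv2.connectedComponentsWithStats(m.astype(np.uint8));return [(s[i,4],*(c[i]+off).round(2)) for i in range(1,n) if s[i,4]>=amin]
def wblob(g,u,v,r,dark=True):
    "intensity weighted centroid in window"
    u0,v0=int(round(u)),int(round(v));w=g[v0-r:v0+r+1,u0-r:u0+r+1].astype(float)
    b=np.median(w);w=np.clip((b-w if dark else w-b)-25,0,None);yy,xx=np.mgrid[v0-r:v0+r+1,u0-r:u0+r+1]
    return np.array([(w*xx).sum(),(w*yy).sum()])/w.sum()
E
python3 - <<'E'
from h import *
t=np.load("top0.npz");s=np.load("side0.npz");np.set_printoptions(precision=2,suppress=True)
g=cv2.cvtColor(t["p"],cv2.COLOR_RGB2GRAY);gs=cv2.cvtColor(s["p"],cv2.COLOR_RGB2GRAY)
st=[wblob(g,*q,4) for q in((215.8,231),(257.2,236.4),(254,259.4),(212.5,254.2))]
ss=[wblob(gs,*q,3) for q in((283,217.6),(305,216.5),(309,233),(285.7,234.2))] # far-left.. order by view
def depthpt(n,d,u,v):
    z=float(np.median(d[int(v)-1:int(v)+2,int(u)-1:int(u)+2]));c,r=ray(n,u,v);return c+r*z
print("screws top z52",[onz("top",*q,52) for q in st]);print("screws side z52",[onz("side",*q,52) for q in ss])
print("bore",onz("top",*wblob(g,223.2,244.6,5),52))
print("block top depth",depthpt("top",t["d"],235,250),"stand",depthpt("top",t["d"],226,195),"rack",depthpt("top",t["d"],353,266),"bench",depthpt("top",t["d"],290,260))
x,y=195,170
# post heads in top
rg=g[245:285,330:398];print("heads",blobs(rg>150,4,(330,245)))
print([ (q,depthpt("top",t["d"],*q)) for q in((344,266.4),(364.7,263.4),(385.4,261.2))])
# side heads
sg=gs[265:330,280:330]; print("side heads",blobs(sg>140,5,(280,265)))
# rod head
hsv=cv2.cvtColor(t["p"],cv2.COLOR_RGB2HSV)
print(t["p"][176:186,205:216].sum(2)//3)
print(t["d"][176:186,205:216].round())
print(s["p"][182:202,338:353].sum(2)//3)
# block / rack / stand outlines, top: saturation low
m=(hsv[...,1]<70).astype(np.uint8)
for name,(u0,v0,u1,v1) in dict(stand=(200,172,240,210),rack=(325,245,400,285)).items():
    c=max(cv2.findContours(m[v0:v1,u0:u1],cv2.RETR_EXTERNAL,cv2.CHAIN_APPROX_NONE)[0],key=cv2.contourArea)
    r=cv2.minAreaRect(c);b=cv2.boxPoints(r)+[u0,v0];print(name,b,[onz("top",*q,34 if name=="stand" else 28)[:2] for q in b])
E
```

```text
screws top z52 [array([500.91, 204.92,  52.  ]), array([490.01, 119.17,  52.  ]), array([438.72, 125.5 ,  52.  ]), array([450.03, 213.1 ,  52.  ])]
screws side z52 [array([452.17, 215.37,  52.  ]), array([499.92, 209.46,  52.  ]), array([489.17, 123.73,  52.  ]), array([440.79, 129.63,  52.  ])]
bore [470.55 190.02  52.  ]
block top depth [458.6  164.94  53.01] stand [577.69 188.51  35.57] rack [426.64 -80.02  28.25] bench [441.95  54.07   1.42]
heads [(np.int32(41), np.float64(383.83), np.float64(260.63)), (np.int32(43), np.float64(363.79), np.float64(262.84)), (np.int32(41), np.float64(342.56), np.float64(266.07))]
[((344, 266.4), array([423.54, -59.08,  60.82])), ((364.7, 263.4), array([428.01, -99.56,  81.05])), ((385.4, 261.2), array([ 433.17, -142.8 ,   70.69]))]
side heads [(np.int32(142), np.float64(301.1), np.float64(282.2)), (np.int32(10), np.float64(296.5), np.float64(288.4)), (np.int32(89), np.float64(312.38), np.float64(298.83))]
[[ 58  58  57  58  57  59  61  61  61  57  57]
 [ 58  56  56  58  70  62  59  71  70  63  65]
 [ 53  51  60  74  78  76  72  93 104 100  97]
 [
[... 1934 characters left out ...]
  63  60 158 183 183 184 185]
 [173 179 177 142 107  95  92  85  72  77 160 184 183 185 186]
 [185 187 186 153 108 107 118 108  88  78 157 184 182 182 181]
 [183 182 181 180 148 108  94  86  74  89 153 175 176 174 171]
 [172 169 166 162 163 159 144 129 105 143 163 164 164 165 164]
 [165 164 165 166 163 159 154 136 105 143 163 164 161 163 166]]
stand [[202.22 201.7 ]
 [206.46 176.24]
 [233.86 180.81]
 [229.62 206.27]] [array([563.58, 238.73]), array([618.74, 231.01]), array([608.81, 172.63]), array([553.72, 180.7 ])]
rack [[330.   259.  ]
 [390.55 251.43]
 [392.95 270.63]
 [332.4  278.2 ]] [array([441.61, -31.56]), array([ 457.37, -160.13]), array([ 416.61, -164.41]), array([401.09, -36.38])]
```

```bash
cat >> h.py <<'E'
from cell import get_state
from scipy.spatial.transform import Rotation as Ro
def delta(xyz,yaw):
    s=get_state();R=Ro.from_euler("xyz",s["orientation"],degrees=True)
    D=Ro.from_euler("xyz",[180,0,yaw],degrees=True)
    return (R.inv().apply(np.array(xyz)-s["tool_pos"])/1000).round(4),(R.inv()*D).as_rotvec(degrees=True).round(2)
E
python3 - <<'E'
from h import *
np.set_printoptions(precision=2,suppress=True)
for z in (118,): print("rod top", onz("top",209.3,180.7,z), "side",onz("side",344.9,184.3,z))
print("tri",tri((209.3,180.7),(344.9,184.3)))
print("rod base side at stand top", onz("side",270+298/4,175+185/4,34))
h=[(342.56,266.07,60),(363.79,262.84,80),(383.83,260.63,70)]
for u,v,z in h: print("post",onz("top",u,v,z))
for (u,v),(us,vs) in zip([q[:2] for q in h],[(275+88/4,260+49/4),(275+125/4,260+52/4),(275+159/4,260+119/4)]): print(tri((u,v),(us,vs)),onz("side",us,vs,28))
print(delta([590,215,250],82))
E
```

```text
rod top [588.7 207.4 118. ] side [590.64 209.08 118.  ]
tri (array([589.29, 207.13, 118.66]), np.float64(1.498533061685639))
rod base side at stand top [588.83 200.85  34.  ]
post [424.28 -56.18  60.  ]
post [429.23 -97.85  80.  ]
post [ 434.39 -139.71   70.  ]
(array([424.51, -56.19,  60.75]), np.float64(0.5735871482529643)) [437.42   3.64  28.  ]
(array([430.64, -98.1 ,  80.1 ]), np.float64(2.877731717138137)) [453.71  -3.59  28.  ]
(array([ 435.55, -139.97,   69.76]), np.float64(2.2986347188616447)) [454.06 -69.15  28.  ]
(array([-0.5 , -0.2 , -0.02]), array([-0.05,  0.04, 81.05]))
```

Request:
{"fn": "step_arm", "kwargs": {
  "deltas": [
    [0,[-0.5,-0.2,0],[0,0,81]],
    [0,[-0.5,-0.2,0],[0,0,81]],
    [0,[-0.5,-0.2,0],[0,0,81]],
    [0,[-0.5,-0.2,0],[0,0,81]],
    [0,[-0.5,-0.2,0],[0,0,81]],
    [0,[-0.5,-0.2,0],[0,0,81]],
    [0,[-0.5,-0.2,0],[0,0,81]],
    [0,[-0.5,-0.2,0],[0,0,81]],
    [0,[-0.5,-0.2,0],[0,0,81]],
    [0,[-0.5,-0.2,0],[0,0,81]]
  ],
  "squeeze": 30
}}

```text
time_s: 0.93
tool_pos: [493.8, 287.6, 231.2]
orientation: [-180.0, 0.0, 91.1]
ft_force: [0.5, 1.4, -0.7]
finger_gap: 85.4
grip_force: 0.0
```

```bash
python3 -c "
from h import *
print(delta([589.5,208,160],82))"
```

```text
(array([-0.0814,  0.0942,  0.0712]), array([-0.02,  0.01,  9.09]))
```

Request:
{"fn": "step_arm", "kwargs": {
  "deltas": [
    [0,[-0.0814,0.0942,0.03],[0,0,9]],
    [0,[-0.0814,0.0942,0.05],[0,0,9]],
    [0,[-0.0814,0.0942,0.0712],[0,0,9]],
    [0,[-0.0814,0.0942,0.0712],[0,0,9]],
    [0,[-0.0814,0.0942,0.0712],[0,0,9]],
    [0,[-0.0814,0.0942,0.0712],[0,0,9]]
  ]
}}

```text
time_s: 1.43
tool_pos: [588.6, 209.4, 159.1]
orientation: [-179.9, 0.1, 82.4]
ft_force: [-0.0, 0.2, 1.5]
finger_gap: 85.4
grip_force: 0.0
```

```bash
python3 - <<'E'
from h import *
print(delta([589.5,208,82],82))
ims=[]
for n,(u0,v0,u1,v1) in dict(top=(170,140,270,240),side=(295,120,395,220)).items():
    p,d=cams.grab_frame(n); np.savez(n+"1.npz",p=p,d=d); ims.append(cv2.resize(p[v0:v1,u0:u1,::-1],None,fx=4,fy=4,interpolation=cv2.INTER_NEAREST))
cv2.imwrite("pics/g1.png",np.hstack(ims)); print(proj("side",get_state()["tool_pos"]),proj("top",get_state()["tool_pos"]))
E
```

```text
(array([-0.0012,  0.0012,  0.0771]), array([-0.1 ,  0.06,  0.36]))
[343.99274856 165.37931466] [202.75266276 175.47040194]
```

View pics/g1.png

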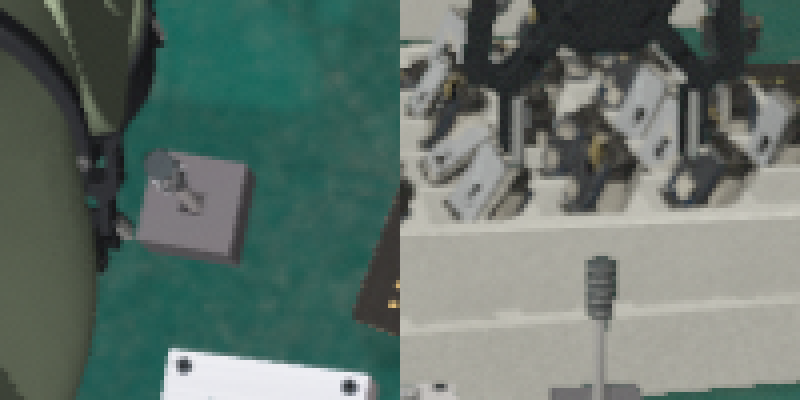

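The left half of g1 (top view) shows the rod head at pixel (210,182) beside the hand. The right half (side view) shows the finger pads at columns 324.8 and 367.5, and the rod head at 345.2, about 1 px left of the middle between the fingers. I'm descending with that correction.

Request:
{"fn": "step_arm", "kwargs": {
  "deltas": [
    [0,[-0.0012,-0.0003,0.025],[0,0,0]],
    [0,[-0.0012,-0.0003,0.05],[0,0,0]],
    [0,[-0.0012,-0.0003,0.076],[0,0,0]],
    [0,[-0.0012,-0.0003,0.076],[0,0,0]],
    [0,[-0.0012,-0.0003,0.076],[0,0,0]],
    [255,[-0.0012,-0.0003,0.076],[0,0,0]],
    [255,[-0.0012,-0.0003,0.076],[0,0,0]],
    [255,[-0.0012,-0.0003,0.076],[0,0,0]],
    [255,[-0.0012,-0.0003,0.076],[0,0,0]],
    [255,[-0.0012,-0.0003,0.076],[0,0,0]]
  ]
}}

```text
time_s: 2.37
tool_pos: [588.5, 209.1, 84.7]
orientation: [180.0, -0.0, 82.4]
ft_force: [0.1, -0.0, -0.3]
finger_gap: 25.6
grip_force: 0.0
```

Request:
{"fn": "step_arm", "kwargs": {
  "deltas": [
    [255,[0,0,0],[0,0,0]],
    [255,[0,0,0],[0,0,0]],
    [255,[0,0,0],[0,0,0]],
    [255,[0,0,0],[0,0,0]],
    [255,[0,0,0],[0,0,0]]
  ]
}}

```text
time_s: 2.78
tool_pos: [588.5, 209.1, 84.4]
orientation: [180.0, -0.0, 82.4]
ft_force: [-0.1, 0.3, 5.5]
finger_gap: 14.1
grip_force: 29.3
```

Request:
{"fn": "step_arm", "kwargs": {
  "deltas": [
    [255,[0,0,-0.01],[0,0,0]],
    [255,[0,0,-0.02],[0,0,0]],
    [255,[0,0,-0.035],[0,0,0]],
    [255,[0,0,-0.06],[0,0,0]],
    [255,[0,0,-0.09],[0,0,0]],
    [255,[0,0,-0.09],[0,0,0]],
    [255,[0,0,-0.09],[0,0,0]]
  ]
}}

```text
time_s: 3.37
tool_pos: [588.9, 209.2, 176.2]
orientation: [179.9, -0.1, 82.4]
ft_force: [-0.9, 0.3, -1.4]
finger_gap: 14.0
grip_force: 29.3
```

```bash
python3 - <<'E'
from h import *
print(delta([472.5,192,174],82.4))
ims=[]
for n,(u0,v0,u1,v1) in dict(top=(170,150,270,250),side=(295,120,395,220)).items():
    p,d=cams.grab_frame(n); np.savez(n+"2.npz",p=p,d=d); ims.append(cv2.resize(p[v0:v1,u0:u1,::-1],None,fx=4,fy=4,interpolation=cv2.INTER_NEAREST))
cv2.imwrite("pics/g2.png",np.hstack(ims)); s=get_state();T=s["tool_pos"];print(T,s["ft_force"],s["finger_gap"])
for k in (0,-46,-78): print(k,proj("side",T+[0,0,k]),proj("top",T+[0,0,k]))
E
```

```text
(array([-0.0324, -0.1131,  0.0019]), array([ 0.15, -0.08,  0.03]))
[588.03633685 209.0240853  174.00273245] [-0.35130964  0.33008309 -0.67749808] 14.008622511781457
0 [344.19313377 159.70148181] [202.30086982 173.89060804]
-46 [343.83311521 180.06095819] [207.41262963 179.81417977]
-78 [343.58880443 193.87702198] [210.70077546 183.62452462]
```

View pics/g2.png

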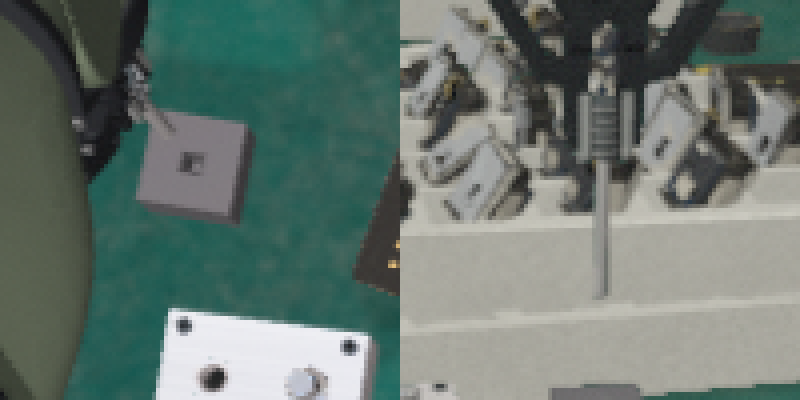

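In g2 the side view shows the rod hanging vertical with its foot at (345.0,194.2). The top view shows the empty stand hole at about (217.8,190.8), with the bore and screws visible. I'll use the offset from stand hole to bore within each camera, so calibration bias cancels.

```bash
python3 - <<'E'
from h import *
np.set_printoptions(precision=2,suppress=True)
t=np.load("top2.npz")["p"];s=np.load("side2.npz")["p"]
g=cv2.cvtColor(t,cv2.COLOR_RGB2GRAY);gs=cv2.cvtColor(s,cv2.COLOR_RGB2GRAY)
print(g[186:196,212:224]);print(gs[214:226,334:356])
st=[wblob(g,*q,4) for q in((215.8,231),(257.2,236.4),(254,259.4),(212.5,254.2))]
print(np.array(st),np.mean([onz("top",*q,52) for q in st],0))
ss=[wblob(gs,*q,3) for q in((283,217.6),(305,216.5),(309,233),(285.7,234.2))]
print(np.array(ss),np.mean([onz("side",*q,52) for q in ss],0))
print("bore wb",wblob(g,223.2,244.6,5)); print("stand hole",onz("top",217.8,190.75,34))
print(g[238:252,216:231])
E
```

```text
[[124 126 125 124 125 126 125 126 126 125 126 126]
 [125 125 125 122 122 124 124 124 125 125 126 126]
 [125 124 125 104  76  86  93 101 105 114 124 126]
 [125 125 123 103  68  67  81  84  87 117 125 125]
 [126 125 119  85  63  55  89  96  97 120 125 125]
 [125 126 116  84  62  59 113 125 107 121 126 127]
 [125 126 105  78  68  76 115 118 118 124 127 126]
 [126 126 126 118 115 105  92  99 113 123 125 126]
 [126 126 126 126 126 126 126 125 125 126 127 127]
 [125 127 125 125 126 126 127 126 125 127 126 127]]
[[168 168 166 166 165 168 167 164 166 168 166 164 164 168 168 168 167 166
  164 167 166 165]
 [166 169 166 165 165 167 160 154 156 156 154 153 155 155 153 156 159 157
  156 158 162 166]
 [157 156 155 158 159 155 127  98  96  97 100 106 104 107 105 105 107 105
  106 111 143 165]
 [109 107 108 110 106 107 109 109 111 110 108 109 109 107 110 109 109 109
  112 108 102 148]
 [109 108 109 110 108 111 111 109 112 108 113 112 111 109 108 111 108 108
  110 111 110 140]
 [110 108 109 109 109 111 110 112 111 112 112 114 115 113 110 109 110 110
  110 109 107  97]
 [109 110 111 112 110 109 111 1
[... 952 characters left out ...]
3 233]
 [231 232 233 232 229 209 177 166 174 218 230 234 234 234 234]
 [232 232 229 227 184 154 155 116  78 114 207 231 233 233 233]
 [232 231 228 205 148 134  89  45  37  42 175 225 231 230 230]
 [231 231 223 191 127 101  61  37  37  41 135 221 232 233 232]
 [234 235 229 207 130  74  46  39  39  68 173 225 231 231 231]
 [231 232 233 219 158  92  53  45  53 120 208 231 233 233 233]
 [231 231 230 230 200 156 119 108 144 190 228 233 233 233 233]
 [233 233 216 228 232 223 219 218 229 231 231 231 231 231 231]
 [232 233 232 233 233 233 233 233 232 233 233 233 233 232 233]
 [233 233 233 233 233 232 232 232 232 232 232 232 232 232 233]
 [232 231 232 232 233 232 232 232 232 233 232 232 232 232 231]]
```

```bash
python3 - <<'E'
from h import *
np.set_printoptions(precision=2,suppress=True)
t=np.load("top2.npz")["p"];s=np.load("side2.npz")["p"]
g=cv2.cvtColor(t,cv2.COLOR_RGB2GRAY);gs=cv2.cvtColor(s,cv2.COLOR_RGB2GRAY)
m=(g[220:275,200:270]>190).astype(np.uint8)
c=max(cv2.findContours(m,cv2.RETR_EXTERNAL,cv2.CHAIN_APPROX_NONE)[0],key=cv2.contourArea)
b=cv2.boxPoints(cv2.minAreaRect(c))+[200,220];X=np.array([onz("top",*q,52) for q in b]);print(b,X,X.mean(0))
def dk(g,u,v,r=2):
    w=g[v-r:v+r+1,u-r:u+r+1].astype(float);w=np.clip(195-w,0,None);yy,xx=np.mgrid[v-r:v+r+1,u-r:u+r+1];return (w*xx).sum()/w.sum(),(w*yy).sum()/w.sum()
st=[dk(g,*q) for q in((216,231),(257,236),(254,259),(213,254))];X=np.array([onz("top",*q,52) for q in st]);print("top",np.array(st),X,X.mean(0))
ss=[dk(gs,*q) for q in((283,217),(305,216),(309,233),(286,234))];X=np.array([onz("side",*q,52) for q in ss]);print("side",np.array(ss),X,X.mean(0))
print("bore",onz("top",222.8,244.1,52),"stand top",onz("top",217.2,190.4,34),"stand side",onz("side",344,220.4,34))
E
```

```text
[[207.43 257.41]
 [211.38 226.79]
 [261.48 233.26]
 [257.53 263.88]] [[443.52 221.37  52.  ]
 [507.15 214.63  52.  ]
 [493.46 110.94  52.  ]
 [429.9  118.42  52.  ]] [468.5  166.34  52.  ]
top [[215.56 230.95]
 [256.89 236.33]
 [253.6  259.27]
 [212.26 253.89]] [[498.43 205.83  52.  ]
 [487.05 120.36  52.  ]
 [439.42 126.61  52.  ]
 [450.77 211.62  52.  ]] [468.92 166.11  52.  ]
side [[282.74 216.88]
 [304.71 215.83]
 [308.7  232.8 ]
 [285.5  233.85]] [[452.84 217.38  52.  ]
 [500.67 211.25  52.  ]
 [488.46 121.93  52.  ]
 [441.06 128.63  52.  ]] [470.76 169.8   52.  ]
bore [471.   190.39  52.  ] stand top [587.98 207.6   34.  ] stand side [589.09 205.69  34.  ]
```

Request:
{"fn": "step_arm", "kwargs": {
  "deltas": [
    [255,[-0.0324,-0.1131,0],[0,0,0]],
    [255,[-0.0324,-0.1131,0],[0,0,0]],
    [255,[-0.0324,-0.1131,0],[0,0,0]],
    [255,[-0.0324,-0.1131,0.02],[0,0,0]],
    [255,[-0.0324,-0.1131,0.035],[0,0,0]],
    [255,[-0.0324,-0.1131,0.035],[0,0,0]],
    [255,[-0.0324,-0.1131,0.035],[0,0,0]],
    [255,[-0.0324,-0.1131,0.035],[0,0,0]]
  ]
}}

```text
time_s: 4.13
tool_pos: [472.2, 191.7, 139.4]
orientation: [180.0, 0.0, 82.4]
ft_force: [1.0, 0.5, -0.2]
finger_gap: 14.0
grip_force: 29.6
```

```bash
python3 - <<'E'
from h import *
print(delta([472.2,192.2,132],82.4))
ims=[]
for n,(u0,v0,u1,v1) in dict(top=(190,200,270,275),side=(255,165,335,240)).items():
    p,d=cams.grab_frame(n); np.savez(n+"3.npz",p=p,d=d); ims.append(cv2.resize(p[v0:v1,u0:u1,::-1],None,fx=5,fy=5,interpolation=cv2.INTER_CUBIC))
cv2.imwrite("pics/g3.png",np.hstack(ims)); s=get_state();print(s["tool_pos"],s["ft_force"],s["finger_gap"])
E
```

```text
(array([ 0.0005, -0.0001,  0.0074]), array([0.  , 0.02, 0.02]))
[472.27121428 191.81307314 139.60907683] [-0.20322954 -0.90535138 -0.79397655] 14.392363807894275
```

View pics/g3.png

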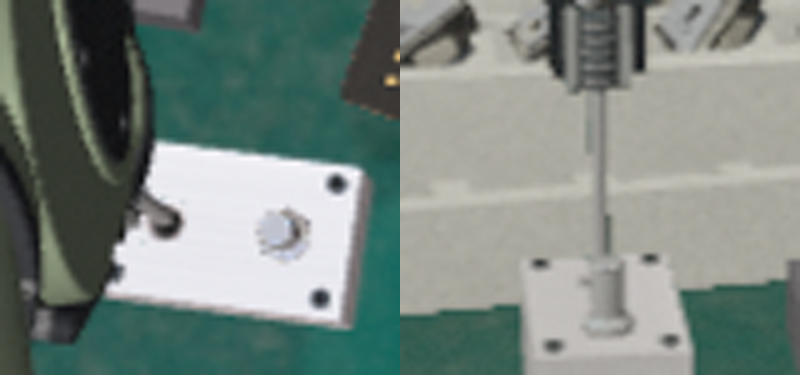

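g3 shows the rod foot over the bore. In the top view the foot is at about (222.6,242.8) and the bore centre at (222.8,244.1). The difference is mostly parallax from the 9 mm height. I'll lower it gently.

Request:
{"fn": "step_arm", "kwargs": {
  "deltas": [
    [255,[0.0003,0,0.003],[0,0,0]],
    [255,[0.0003,0,0.006],[0,0,0]],
    [255,[0.0003,0,0.007],[0,0,0]],
    [255,[0.0003,0,0.008],[0,0,0]],
    [255,[0.0003,0,0.009],[0,0,0]],
    [255,[0.0003,0,0.01],[0,0,0]],
    [255,[0.0003,0,0.011],[0,0,0]],
    [255,[0.0003,0,0.012],[0,0,0]],
    [255,[0.0003,0,0.0125],[0,0,0]],
    [255,[0.0003,0,0.0125],[0,0,0]]
  ]
}}

```text
time_s: 5.07
tool_pos: [471.9, 192.1, 126.5]
orientation: [-180.0, 0.0, 82.4]
ft_force: [-0.1, -0.1, -1.0]
finger_gap: 14.1
grip_force: 29.6
```

Request:
{"fn": "step_arm", "kwargs": {
  "deltas": [
    [255,[0,0,0.0015],[0,0,0]],
    [255,[0,0,0.003],[0,0,0]],
    [255,[0,0,0.0045],[0,0,0]],
    [255,[0,0,0.006],[0,0,0]],
    [255,[0,0,0.0075],[0,0,0]],
    [255,[0,0,0.009],[0,0,0]],
    [255,[0,0,0.0105],[0,0,0]],
    [255,[0,0,0.012],[0,0,0]],
    [255,[0,0,0.0135],[0,0,0]],
    [255,[0,0,0.0145],[0,0,0]]
  ]
}}

```text
time_s: 5.9
tool_pos: [471.9, 192.1, 111.9]
orientation: [-180.0, 0.0, 82.4]
ft_force: [-0.3, 0.6, -0.7]
finger_gap: 14.1
grip_force: 29.6
```

Request:
{"fn": "step_arm", "kwargs": {
  "deltas": [
    [255,[0,0,0.001],[0,0,0]],
    [255,[0,0,0.002],[0,0,0]],
    [255,[0,0,0.0025],[0,0,0]],
    [255,[0,0,0.003],[0,0,0]],
    [255,[0,0,0.0033],[0,0,0]],
    [255,[0,0,0.0036],[0,0,0]],
    [255,[0,0,0.0039],[0,0,0]],
    [255,[0,0,0.0039],[0,0,0]]
  ]
}}

```text
time_s: 6.57
tool_pos: [472.1, 192.1, 108.4]
orientation: [180.0, -0.0, 82.4]
ft_force: [0.1, 0.6, 4.2]
finger_gap: 13.8
grip_force: 30.1
```

Request:
{"fn": "step_arm", "kwargs": {
  "deltas": [
    [255,[0,0,0.0002],[0,0,0]],
    [255,[0,0,0.0002],[0,0,0]],
    [255,[0,0,0.0002],[0,0,0]],
    [255,[0,0,0.0002],[0,0,0]],
    [255,[0,0,0.0002],[0,0,0]],
    [255,[0,0,0.0002],[0,0,0]],
    [255,[0,0,0.0002],[0,0,0]],
    [255,[0,0,0.0002],[0,0,0]]
  ]
}}

```text
time_s: 7.23
tool_pos: [472.1, 192.2, 108.3]
orientation: [180.0, -0.0, 82.4]
ft_force: [-1.4, -0.0, 6.9]
finger_gap: 13.8
grip_force: 30.4
```

Request:
{"fn": "step_arm", "kwargs": {
  "deltas": [
    [255,[0,0,0.0002],[0,0,0]],
    [255,[0,0,0.0002],[0,0,0]],
    [255,[0,0,0.0002],[0,0,0]],
    [255,[0,0,0.0002],[0,0,0]],
    [255,[0,0,0.0002],[0,0,0]]
  ]
}}

```text
time_s: 7.65
tool_pos: [472.2, 192.2, 108.3]
orientation: [180.0, -0.0, 82.4]
ft_force: [-1.5, -0.7, 11.1]
finger_gap: 14.2
grip_force: 30.7
```

The floor is at foot height z≈30 mm, so the depth is 22 mm and the short post matches. I'll take the rod back.

Request:
{"fn": "step_arm", "kwargs": {
  "deltas": [
    [255,[0,0,-0.01],[0,0,0]],
    [255,[0,0,-0.025],[0,0,0]],
    [255,[0,0,-0.045],[0,0,0]],
    [255,[0,0,-0.052],[0,0,0]],
    [255,[0.0324,0.1131,-0.052],[0,0,0]],
    [255,[0.0324,0.1131,-0.052],[0,0,0]],
    [255,[0.0324,0.1131,-0.052],[0,0,0]],
    [255,[0.0324,0.1131,-0.052],[0,0,0]],
    [255,[0.0324,0.1131,-0.052],[0,0,0]],
    [255,[0.0324,0.1131,-0.052],[0,0,0]]
  ]
}}

```text
time_s: 8.48
tool_pos: [587.6, 209.1, 159.1]
orientation: [-179.9, 0.0, 82.4]
ft_force: [-0.3, -0.3, 0.4]
finger_gap: 13.8
grip_force: 29.6
```

```bash
python3 -c "
from h import *
print(delta([588.5,209.1,116],82.4),get_state()['tool_pos'])"
```

```text
(array([0.0001, 0.0009, 0.0431]), array([-0.08,  0.04,  0.02])) [587.63294616 209.11220717 159.10786657]
```

Request:
{"fn": "step_arm", "kwargs": {
  "deltas": [
    [255,[-0.0003,0,0.02],[0,0,0]],
    [255,[-0.0003,0,0.035],[0,0,0]],
    [255,[-0.0003,0,0.041],[0,0,0]],
    [255,[-0.0003,0,0.041],[0,0,0]],
    [255,[-0.0003,0,0.042],[0,0,0]],
    [255,[-0.0003,0,0.043],[0,0,0]]
  ]
}}

```text
time_s: 8.98
tool_pos: [588.5, 209.1, 117.7]
orientation: [179.9, -0.0, 82.4]
ft_force: [0.3, 1.0, -0.8]
finger_gap: 14.0
grip_force: 29.7
```

Request:
{"fn": "step_arm", "kwargs": {
  "deltas": [
    [255,[0,0,0.001],[0,0,0]],
    [255,[0,0,0.002],[0,0,0]],
    [255,[0,0,0.003],[0,0,0]],
    [255,[0,0,0.004],[0,0,0]],
    [255,[0,0,0.005],[0,0,0]],
    [255,[0,0,0.006],[0,0,0]],
    [255,[0,0,0.006],[0,0,0]]
  ]
}}

```text
time_s: 9.57
tool_pos: [588.2, 209.0, 110.6]
orientation: [-180.0, 0.0, 82.4]
ft_force: [-0.1, 0.4, -1.3]
finger_gap: 14.3
grip_force: 29.7
```

Foot z≈32 with no force, so it's in the hole. Next it goes down another 24 mm.

Request:
{"fn": "step_arm", "kwargs": {
  "deltas": [
    [255,[0,0,0.002],[0,0,0]],
    [255,[0,0,0.005],[0,0,0]],
    [255,[0,0,0.008],[0,0,0]],
    [255,[0,0,0.011],[0,0,0]],
    [255,[0,0,0.014],[0,0,0]],
    [255,[0,0,0.017],[0,0,0]],
    [255,[0,0,0.02],[0,0,0]],
    [255,[0,0,0.022],[0,0,0]],
    [255,[0,0,0.0235],[0,0,0]],
    [255,[0,0,0.0235],[0,0,0]]
  ]
}}

```text
time_s: 10.4
tool_pos: [588.2, 209.0, 87.0]
orientation: [-180.0, 0.0, 82.4]
ft_force: [-0.0, -0.5, -0.5]
finger_gap: 14.1
grip_force: 29.7
```

Request:
{"fn": "step_arm", "kwargs": {
  "deltas": [
    [255,[0,0,0.0007],[0,0,0]],
    [255,[0,0,0.0013],[0,0,0]],
    [255,[0,0,0.0018],[0,0,0]],
    [255,[0,0,0.0021],[0,0,0]],
    [255,[0,0,0.0021],[0,0,0]]
  ]
}}

```text
time_s: 10.82
tool_pos: [588.3, 209.0, 85.2]
orientation: [-180.0, 0.0, 82.4]
ft_force: [-0.4, 0.8, -0.7]
finger_gap: 14.2
grip_force: 29.7
```

Request:
{"fn": "step_arm", "kwargs": {
  "deltas": [
    [120,[0,0,0],[0,0,0]],
    [120,[0,0,0],[0,0,0]],
    [120,[0,0,0],[0,0,0]],
    [120,[0,0,0],[0,0,0]],
    [120,[0,0,0],[0,0,0]],
    [60,[0,0,-0.01],[0,0,0]],
    [60,[0,0,-0.03],[0,0,0]],
    [60,[0,0,-0.065],[0,0,0]],
    [60,[0,0,-0.085],[0,0,0]],
    [60,[0,0,-0.085],[0,0,0]]
  ]
}}

```text
time_s: 11.65
tool_pos: [589.9, 209.3, 175.2]
orientation: [179.7, -0.2, 82.4]
ft_force: [0.9, 0.9, 0.1]
finger_gap: 65.8
grip_force: 0.0
```

```bash
python3 - <<'E'
from h import *
np.set_printoptions(precision=2,suppress=True)
s=get_state();print(s["tool_pos"],s["q"])
p,d=cams.grab_frame("side");g=cv2.cvtColor(p,cv2.COLOR_RGB2GRAY)
w=g[182:216,336:354].astype(float);m=(w<130);print([(i+182,round(np.nonzero(r)[0].mean()+336,1)) for i,r in enumerate(m) if r.any()][:20])
t=np.load("top3.npz")["p"];g=cv2.cvtColor(t,cv2.COLOR_RGB2GRAY)
for (u,v,z) in ((342.56,266.07,60),(363.79,262.84,80),(383.83,260.63,70)):
    a,b=int(u)-6,int(v)-6;mm=(g[b:b+14,a:a+14]>165);yy,xx=np.nonzero(mm);c=cv2.minAreaRect(np.stack([xx,yy],1).astype(np.float32))
    print((xx.mean()+a,yy.mean()+b),c,onz("top",xx.mean()+a,yy.mean()+b,z))
a,b=336,260;print(g[b:b+13,a:a+14])
print(delta([427,-55,170],97))
E
```

```text
[589.88 209.29 175.21] [-29.89  49.74  16.58  78.4  -15.66  53.74 -17.24]
[(184, np.float64(344.5)), (185, np.float64(345.0)), (186, np.float64(345.0)), (187, np.float64(345.0)), (188, np.float64(345.0)), (189, np.float64(345.0)), (190, np.float64(344.5)), (191, np.float64(345.0)), (192, np.float64(344.5)), (193, np.float64(344.5)), (194, np.float64(344.5)), (195, np.float64(344.5)), (196, np.float64(344.5)), (197, np.float64(344.5)), (198, np.float64(344.5)), (199, np.float64(345.0)), (214, np.float64(345.0))]
(np.float64(342.5609756097561), np.float64(266.0731707317073)) ((6.5, 6.0), (6.0, 5.0), 90.0) [424.27 -56.18  60.  ]
(np.float64(363.8888888888889), np.float64(262.8666666666667)) ((7.0, 7.0), (6.0, 6.0), 90.0) [429.17 -98.05  80.  ]
(np.float64(383.90697674418607), np.float64(260.69767441860466)) ((6.94230842590332, 6.711538314819336), (6.471832275390625, 6.275716304779053), 78.69007110595703) [ 434.25 -139.87   70.  ]
[[132 131 131 130 130 130 130 130 130 130 130 130 130 131]
 [130 131 131 130 131 130 133 130 130 130 131 130 130 131]
 [130 130 132 129 134 134 135 136 136 138 132 130 131 131]
 [131 131 131 116 162 178 186 188 185 204 144 126 131 129]
 [130 130 124  87 186 200 198 195 193 195 142 126 132 130]
 [129 130 119  83 185 202 197 193 196 194 142 128 130 131]
 [131 130 125  95 188 200 194 195 195 195 144 129 130 130]
 [131 131 121  93 188 199 194 196 194 195 146 130 130 130]
 [130 131 121  93 187 199 198 197 197 201 151 130 131 130]
 [130 132 126  97 197 214 212 211 213 214 162 132 131 130]
 [130 131 131 124 130 132 123 120 121 110 119 129 131 131]
 [131 131 131 125 109 104 115 116 127 131 131 130 131 131]
 [131 131 131 131 131 131 130 131 130 130 130 130 132 131]]
(array([-0.28, -0.13,  0.  ]), array([  0.2 ,  -0.07, -14.57]))
```

Request:
{"fn": "step_arm", "kwargs": {
  "deltas": [
    [60,[-0.284,-0.128,0.003],[0,0,-7.6]],
    [60,[-0.284,-0.128,0.003],[0,0,-7.6]],
    [60,[-0.284,-0.128,0.003],[0,0,-7.6]],
    [60,[-0.284,-0.128,0.003],[0,0,-7.6]],
    [60,[-0.284,-0.128,0.003],[0,0,-7.6]],
    [60,[-0.284,-0.128,0.003],[0,0,-7.6]],
    [60,[-0.284,-0.128,0.003],[0,0,-7.6]],
    [60,[-0.284,-0.128,0.003],[0,0,-7.6]],
    [60,[-0.284,-0.128,0.003],[0,0,-7.6]],
    [60,[-0.284,-0.128,0.003],[0,0,-7.6]]
  ]
}}

```text
time_s: 12.53
tool_pos: [423.7, -56.3, 167.3]
orientation: [-180.0, -0.0, 89.9]
ft_force: [0.5, 0.7, -0.5]
finger_gap: 65.2
grip_force: 0.0
```

Request:
{"fn": "step_arm", "kwargs": {
  "deltas": [
    [60,[0,0,0],[0,0,0]],
    [60,[0,0,0],[0,0,0]]
  ]
}}

```text
time_s: 12.7
tool_pos: [424.4, -54.8, 167.1]
orientation: [-180.0, -0.0, 90.1]
ft_force: [0.9, 0.3, 0.4]
finger_gap: 65.4
grip_force: 0.0
```

```bash
python3 -c "
from h import *
print(get_state()['tool_pos'],get_state()['orientation'],delta([424.8,-54.8,90],90))"
```

```text
[424.41296626 -54.77640309 167.10729866] [-1.79998926e+02 -7.55360033e-03  9.01151360e+01] (array([-0.    ,  0.0004,  0.0771]), array([-0.  , -0.01,  0.12]))
```

Request:
{"fn": "step_arm", "kwargs": {
  "deltas": [
    [60,[0,0.0004,0.04],[0,0,0]],
    [60,[0,0.0004,0.08],[0,0,0]],
    [60,[0,0.0004,0.1],[0,0,0]],
    [60,[0,0.0004,0.1],[0,0,0]],
    [60,[0,0.0004,0.1],[0,0,0]]
  ]
}}

```text
time_s: 13.12
tool_pos: [424.2, -55.1, 67.1]
orientation: [-179.9, -0.0, 90.1]
ft_force: [-0.3, -0.4, 1.0]
finger_gap: 65.3
grip_force: 0.0
```

```bash
python3 - <<'E'
from h import *
ims=[]
for n,(u0,v0,u1,v1) in dict(top=(305,230,385,305),side=(257,235,337,310)).items():
    p,d=cams.grab_frame(n); ims.append(cv2.resize(p[v0:v1,u0:u1,::-1],None,fx=5,fy=5,interpolation=cv2.INTER_CUBIC))
cv2.imwrite("pics/g4.png",np.hstack(ims)); s=get_state();print(s["tool_pos"],s["ft_force"],s["finger_gap"])
E
```

```text
[424.98581068 -55.38793382  68.46991363] [-0.86511243  0.22664453  0.54576353] 65.51436598925092
```

View pics/g4.png

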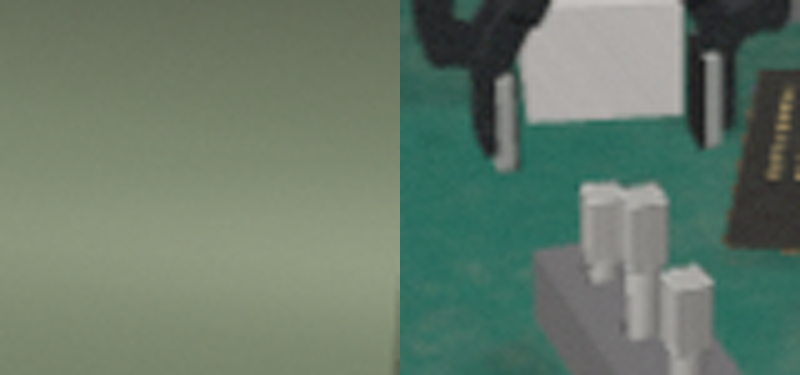

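In g4's side view the fingers span columns 473–520 and 688–735 of the crop, so their middle is at about 604. The short post's head is at about 600, within about 0.6 mm of centre. Descending and closing.

Request:
{"fn": "step_arm", "kwargs": {
  "deltas": [
    [60,[0,-0.0003,0.015],[0,0,0]],
    [60,[0,-0.0003,0.032],[0,0,0]],
    [60,[0,-0.0003,0.032],[0,0,0]],
    [60,[0,-0.0003,0.032],[0,0,0]],
    [255,[0,-0.0003,0.032],[0,0,0]],
    [255,[0,-0.0003,0.032],[0,0,0]],
    [255,[0,-0.0003,0.032],[0,0,0]],
    [255,[0,-0.0003,0.032],[0,0,0]],
    [255,[0,-0.0003,0.032],[0,0,0]],
    [255,[0,-0.0003,0.032],[0,0,0]]
  ],
  "squeeze": 20
}}

```text
time_s: 14.05
tool_pos: [424.3, -55.7, 35.6]
orientation: [180.0, 0.0, 90.0]
ft_force: [-0.7, 0.5, 9.4]
finger_gap: 13.4
grip_force: 25.6
```

Request:
{"fn": "step_arm", "kwargs": {
  "deltas": [
    [255,[0,0,0],[0,0,0]],
    [255,[0,0,0],[0,0,0]],
    [255,[0,0,0],[0,0,0]],
    [255,[0,0,0],[0,0,0]]
  ]
}}

```text
time_s: 14.38
tool_pos: [424.2, -55.6, 35.6]
orientation: [180.0, 0.0, 90.0]
ft_force: [-0.1, 0.9, 10.0]
finger_gap: 13.7
grip_force: 25.6
```

Request:
{"fn": "step_arm", "kwargs": {
  "deltas": [
    [255,[0,0,-0.005],[0,0,0]],
    [255,[0,0,-0.015],[0,0,0]],
    [255,[0,0,-0.03],[0,0,0]],
    [255,[0,0,-0.06],[0,0,0]],
    [255,[0,0,-0.095],[0,0,0]],
    [255,[0,0,-0.095],[0,0,0]],
    [255,[0,0,-0.095],[0,0,0]]
  ]
}}

```text
time_s: 14.97
tool_pos: [424.7, -55.6, 131.8]
orientation: [179.8, 0.0, 90.0]
ft_force: [0.3, -0.4, -0.9]
finger_gap: 13.4
grip_force: 24.3
```

```bash
python3 -c "
from h import *
s=get_state();print(s['tool_pos'],s['ft_force'],s['finger_gap'],delta([472.1,192.2,128],82.6))"
```

```text
[424.72303533 -55.57271496 131.77286181] [ 0.30865338 -0.42648446 -0.89450571] 13.427550511686999 (array([0.2477, 0.0476, 0.0038]), array([0.17, 0.  , 7.44]))
```

Request:
{"fn": "step_arm", "kwargs": {
  "deltas": [
    [255,[0.2477,0.0478,0],[0,0,7.4]],
    [255,[0.2477,0.0478,0],[0,0,7.4]],
    [255,[0.2477,0.0478,0],[0,0,7.4]],
    [255,[0.2477,0.0478,0],[0,0,7.4]],
    [255,[0.2477,0.0478,0],[0,0,7.4]],
    [255,[0.2477,0.0478,0],[0,0,7.4]],
    [255,[0.2477,0.0478,0],[0,0,7.4]],
    [255,[0.2477,0.0478,0],[0,0,7.4]],
    [255,[0.2477,0.0478,0],[0,0,7.4]],
    [255,[0.2477,0.0478,0],[0,0,7.4]]
  ]
}}

```text
time_s: 15.8
tool_pos: [471.6, 190.9, 129.8]
orientation: [-180.0, 0.1, 82.6]
ft_force: [-0.1, -0.2, -0.2]
finger_gap: 13.6
grip_force: 24.3
```

Request:
{"fn": "step_arm", "kwargs": {
  "deltas": [
    [255,[0,0,0.02],[0,0,0]],
    [255,[0,0,0.04],[0,0,0]],
    [255,[0,0,0.04],[0,0,0]],
    [255,[0,0,0.04],[0,0,0]]
  ]
}}

```text
time_s: 16.13
tool_pos: [471.6, 190.9, 90.1]
orientation: [-179.9, 0.1, 82.5]
ft_force: [0.7, 0.3, 0.4]
finger_gap: 13.4
grip_force: 24.2
```

```bash
python3 - <<'E'
from h import *
ims=[]
for n,(u0,v0,u1,v1) in dict(top=(190,200,270,275),side=(255,165,335,240)).items():
    p,d=cams.grab_frame(n);np.savez(n+"5.npz",p=p,d=d); ims.append(cv2.resize(p[v0:v1,u0:u1,::-1],None,fx=5,fy=5,interpolation=cv2.INTER_CUBIC))
cv2.imwrite("pics/g5.png",np.hstack(ims)); s=get_state();print(s["tool_pos"],s["orientation"],s["ft_force"],delta([472.1,192.2,84],82.6))
F=s["tool_pos"]-[0,0,27.6]; print(F,proj("top",F),proj("side",F),proj("top",[472,192.1,52]),proj("side",[472,192.1,52]))
E
```

```text
[472.16214532 191.56514476  91.11745203] [ 1.79961913e+02 -8.96517311e-03  8.25745402e+01] [-0.12531385  0.31878416 -0.29342564] (array([ 0.0006, -0.0001,  0.0071]), array([ 0.04, -0.01, -0.03]))
[472.16214532 191.56514476  63.51745203] [221.23962332 242.893703  ] [293.7836078  215.64242277] [221.97816733 243.62283069] [293.75261505 220.47895186]
```

View pics/g5.png

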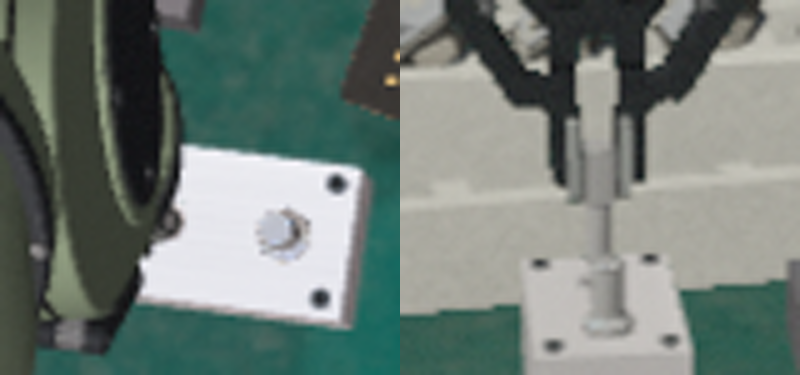

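In g5's side view the post hangs upright with its shank at column ≈295, the same +1.3 px offset from the prediction that the rod had. In the top view the shank is half hidden near (224,244). I'll use the side depth, with the pillar as reference, to check its position along y.

```bash
python3 - <<'E'
from h import *
np.set_printoptions(precision=1,suppress=True)
d=np.load("side5.npz")["d"];d3=np.load("side3.npz")["d"];g=cv2.cvtColor(np.load("side5.npz")["p"],cv2.COLOR_RGB2GRAY)
print(d[204:232,290:301].round())
def pts(d,us,vs,rad):
    o=[]
    for v in vs:
        for u in us:
            if d[v,u]>0:
                c,r=ray("side",u,v);h=r[:2]/np.linalg.norm(r[:2]);X=c+r*d[v,u];X[:2]+=h*rad;o.append(X)
    o=np.array(o);return np.median(o,0),len(o),o.std(0)
print("post",pts(d,[294,295],range(208,214),5.8));print("pillar",pts(d,[295,296,297],range(221,227),6.5))
print("rod",pts(d3,[294,295],range(186,212),3.8)); print("pillar3",pts(d3,[295,296,297],range(221,227),6.5))
E
```

```text
[[1304. 1304. 1305. 1306. 1311. 1309. 1308. 1309. 1300. 1310. 1311.]
 [1305. 1309. 1309. 1304. 1305. 1310. 1309. 1309. 1416. 1424. 1421.]
 [1418. 1416. 1312. 1312. 1311. 1311. 1315. 1421. 1418. 1419. 1425.]
 [1416. 1419. 1312. 1316. 1314. 1309. 1313. 1417. 1422. 1422. 1418.]
 [1416. 1421. 1313. 1313. 1317. 1317. 1315. 1421. 1422. 1425. 1424.]
 [1416. 1421. 1316. 1310. 1312. 1315. 1316. 1427. 1424. 1419. 1429.]
 [1419. 1423. 1317. 1312. 1316. 1317. 1317. 1427. 1428. 1426.    0.]
 [1423. 1421. 1322. 1310. 1316. 1314. 1317. 1429. 1426. 1427. 1426.]
 [1420. 1421. 1314. 1320. 1318. 1316. 1318. 1421. 1429. 1425. 1426.]
 [1422. 1423. 1320. 1318. 1316. 1316. 1320. 1430. 1425. 1428. 1431.]
 [1418. 1425. 1318. 1318. 1317. 1322. 1319. 1431. 1430. 1430. 1428.]
 [1426. 1425. 1325. 1324. 1320. 1322. 1322. 1430. 1430. 1428. 1428.]
 [1424. 1361. 1318. 1321. 1322. 1281. 1282. 1276. 1355. 1353. 1358.]
 [1352. 1353. 1354. 1272. 1274. 1276. 1273. 1275. 1273. 1351. 1353.]
 [1345. 1350. 1344. 1272. 1270. 1269. 1271. 1268. 1271. 1280. 1343.]
 [1336. 1342. 1337. 1273. 1270. 1270. 1268. 1268. 1273. 1278. 133
[... 395 characters left out ...]
73. 1278. 1283. 1313.]
 [1307. 1307. 1309. 1277. 1275. 1269. 1279. 1277. 1276. 1279. 1310.]
 [1301. 1307. 1302. 1282. 1280. 1277. 1281. 1277. 1279. 1280. 1307.]
 [1294. 1288. 1282. 1282. 1275. 1279. 1280. 1277. 1275. 1282. 1290.]
 [1292. 1285. 1279. 1279. 1280. 1273. 1280. 1284. 1282. 1282. 1281.]
 [1289. 1282. 1279. 1272. 1282. 1279. 1278. 1276. 1278. 1279. 1278.]
 [1283. 1284. 1280. 1278. 1272. 1278. 1280. 1279. 1276. 1281. 1281.]]
post (array([473.5, 188.5,  79. ]), 12, array([1.1, 2. , 3.4]))
pillar (array([465.6, 138.4,  71.1]), 18, array([1.8, 2.3, 4.2]))
rod (array([473.5, 187.2, 106. ]), 52, array([ 1.2,  2.1, 16.9]))
pillar3 (array([465.7, 140.1,  71. ]), 18, array([1.7, 2.2, 4.1]))
```

Request:
{"fn": "step_arm", "kwargs": {
  "deltas": [
    [255,[0.0002,0,0.004],[0,0,0]],
    [255,[0.0002,0,0.008],[0,0,0]],
    [255,[0.0002,0,0.01],[0,0,0]],
    [255,[0.0002,0,0.0105],[0,0,0]],
    [255,[0.0002,0,0.011],[0,0,0]],
    [255,[0.0002,0,0.0115],[0,0,0]],
    [255,[0.0002,0,0.012],[0,0,0]],
    [255,[0.0002,0,0.0125],[0,0,0]]
  ]
}}

```text
time_s: 16.9
tool_pos: [471.8, 192.3, 77.7]
orientation: [180.0, 0.0, 82.6]
ft_force: [0.5, 0.6, -1.3]
finger_gap: 13.8
grip_force: 24.2
```

Request:
{"fn": "step_arm", "kwargs": {
  "deltas": [
    [255,[0,0,0.0004],[0,0,0]],
    [255,[0,0,0.0008],[0,0,0]],
    [255,[0,0,0.0012],[0,0,0]],
    [255,[0,0,0.0012],[0,0,0]]
  ]
}}

```text
time_s: 17.23
tool_pos: [471.8, 192.3, 76.4]
orientation: [-180.0, 0.0, 82.6]
ft_force: [-0.4, 1.1, -1.4]
finger_gap: 13.8
grip_force: 24.2
```

Request:
{"fn": "step_arm", "kwargs": {
  "deltas": [
    [255,[0,0,0.0005],[0,0,0]],
    [255,[0,0,0.001],[0,0,0]],
    [255,[0,0,0.0015],[0,0,0]],
    [255,[0,0,0.002],[0,0,0]],
    [255,[0,0,0.0025],[0,0,0]],
    [255,[0,0,0.003],[0,0,0]],
    [255,[0,0,0.003],[0,0,0]]
  ]
}}

```text
time_s: 17.82
tool_pos: [471.7, 192.2, 73.4]
orientation: [-180.0, 0.0, 82.6]
ft_force: [-0.1, 0.5, 0.1]
finger_gap: 13.9
grip_force: 24.2
```

Request:
{"fn": "step_arm", "kwargs": {
  "deltas": [
    [255,[0,0,0.001],[0,0,0]],
    [255,[0,0,0.002],[0,0,0]],
    [255,[0,0,0.003],[0,0,0]],
    [255,[0,0,0.004],[0,0,0]],
    [255,[0,0,0.005],[0,0,0]],
    [255,[0,0,0.006],[0,0,0]],
    [255,[0,0,0.006],[0,0,0]]
  ]
}}

```text
time_s: 18.4
tool_pos: [471.7, 192.2, 67.3]
orientation: [-180.0, 0.0, 82.6]
ft_force: [-1.0, -0.5, -0.9]
finger_gap: 13.8
grip_force: 24.2
```

Request:
{"fn": "step_arm", "kwargs": {
  "deltas": [
    [255,[0,0,0.001],[0,0,0]],
    [255,[0,0,0.002],[0,0,0]],
    [255,[0,0,0.003],[0,0,0]],
    [255,[0,0,0.004],[0,0,0]],
    [255,[0,0,0.005],[0,0,0]],
    [255,[0,0,0.006],[0,0,0]],
    [255,[0,0,0.007],[0,0,0]],
    [255,[0,0,0.0075],[0,0,0]],
    [255,[0,0,0.008],[0,0,0]],
    [255,[0,0,0.008],[0,0,0]]
  ]
}}

```text
time_s: 19.23
tool_pos: [471.7, 192.3, 59.4]
orientation: [-180.0, 0.0, 82.6]
ft_force: [-0.2, 0.3, -0.2]
finger_gap: 13.5
grip_force: 24.2
```

Request:
{"fn": "step_arm", "kwargs": {
  "deltas": [
    [255,[0,0,0.0003],[0,0,0]],
    [255,[0,0,0.0006],[0,0,0]],
    [255,[0,0,0.0009],[0,0,0]],
    [255,[0,0,0.0012],[0,0,0]],
    [255,[0,0,0.0014],[0,0,0]],
    [255,[0,0,0.0014],[0,0,0]]
  ]
}}

```text
time_s: 19.73
tool_pos: [471.8, 192.3, 58.0]
orientation: [-180.0, 0.0, 82.6]
ft_force: [-0.2, 0.3, -0.6]
finger_gap: 13.4
grip_force: 24.2
```

Request:
{"fn": "step_arm", "kwargs": {
  "deltas": [
    [255,[0,0,0.0002],[0,0,0]],
    [255,[0,0,0.0004],[0,0,0]],
    [255,[0,0,0.0006],[0,0,0]],
    [255,[0,0,0.0006],[0,0,0]]
  ]
}}

```text
time_s: 20.07
tool_pos: [471.8, 192.3, 57.7]
orientation: [180.0, -0.0, 82.6]
ft_force: [-0.5, -0.2, 5.0]
finger_gap: 13.5
grip_force: 25.0
```

Request:
{"fn": "step_arm", "kwargs": {
  "deltas": [
    [120,[0,0,0],[0,0,0]],
    [120,[0,0,0],[0,0,0]],
    [120,[0,0,0],[0,0,0]],
    [120,[0,0,0],[0,0,0]],
    [120,[0,0,0],[0,0,0]],
    [120,[0,0,-0.01],[0,0,0]],
    [120,[0,0,-0.03],[0,0,0]],
    [120,[0,0,-0.06],[0,0,0]],
    [120,[0,0,-0.1],[0,0,0]],
    [120,[0,0,-0.14],[0,0,0]]
  ]
}}

```text
time_s: 20.9
tool_pos: [471.2, 191.8, 199.7]
orientation: [-180.0, 0.0, 82.6]
ft_force: [0.4, 1.3, 0.5]
finger_gap: 44.9
grip_force: 0.0
```

Request:
{"fn": "step_arm", "kwargs": {
  "deltas": [
    [120,[-0.15,0,-0.04],[0,0,0]],
    [120,[-0.15,0,-0.04],[0,0,0]],
    [120,[-0.15,0,-0.04],[0,0,0]],
    [120,[-0.15,0,-0.04],[0,0,0]],
    [120,[-0.15,0,-0.04],[0,0,0]],
    [120,[-0.15,0,-0.04],[0,0,0]]
  ]
}}

```text
time_s: 21.4
tool_pos: [452.5, 42.3, 238.6]
orientation: [179.9, -0.0, 82.5]
ft_force: [-0.2, 1.4, 0.0]
finger_gap: 45.4
grip_force: 0.0
```

```bash
python3 - <<'E'
from h import *
ims=[]
for n,(u0,v0,u1,v1) in dict(top=(190,170,290,270),side=(265,165,365,265)).items():
    p,d=cams.grab_frame(n);np.savez(n+"6.npz",p=p,d=d); ims.append(cv2.resize(p[v0:v1,u0:u1,::-1],None,fx=4,fy=4,interpolation=cv2.INTER_CUBIC))
cv2.imwrite("pics/g6.png",np.hstack(ims)); s=get_state();print(s["tool_pos"],s["time_s"])
E
```

```text
[452.54169605  44.20644869 237.7393006 ] 21.5
```

View pics/g6.png

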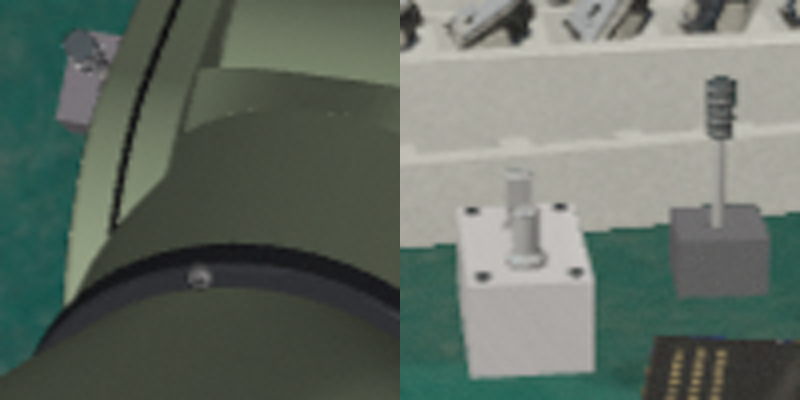

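g6's side view shows the rod upright in its stand. The post stands upright in the bore with its head behind the pillar (around (394,208)), and the robot is clear of everything. I'm handing in.

```bash
python3 -c "
from cell import env
print(env.close_job())"
```

```text
the job is handed in; nothing more can be done
None
```

I handed in the job after about 21.5 s: the bore measured 22 mm deep, the rod is back in its stand and the short post is seated in the bore, but no verdict was returned.

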